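Cure a freshly printed souvenir magnet

TASK

The souvenir magnet on the pad printer's carriage has just been printed and the ink is still tacky. Slide the carriage by its knob to the next station, the cure station, until it clicks in level with the violet mark; then take the cordless UV lamp out of its dock, carry it across, clear of the amber screen and the rest of the machine, and hold it level and squarely over the print, lined up with it, about 15 mm above and without touching it. Finish while still holding the lamp there, because the cure runs as long as you hold it; never touch the magnet, and leave everything else on the bench as it stands.

Things in the scene. Friction and masses are not known exactly. Their poses are not given: they have to be found in the camera images.
- machine: Fixed pad printer with shuttle slide. Origin on the table under the cure station; the slide runs along its y, from the print station at y = -160 mm to the unload station at +160; -x is its front (robot side), z up. Aluminium bed 130 (x) by 530 mm (y), 12 mm high. The printer stands behind the print station (x from 67 mm back, y -85 to -265 mm), up to 440 mm tall; head and pad are drawn back, clear of the slide.
- carriage (a joint): Carriage position on its slide (m); grows away from the print station, along the machine's +y. Spring detents at 0 (print), 0.160 (cure, carriage centred on the machine's origin) and 0.320 (unload); stops at -0.012, 0.334. A detent draws it in from about 6 mm either side; elsewhere it stays put. About 2 N slides it, about 7 N leaves a detent. Plate 105 (x) by 110 mm (y), top at 42 mm.
- knob (a point): Middle of the upright black push knob with a red band on the carriage's front arm, 68 mm above the table. A vertical cylinder 18 mm across, from 42 to 88 mm above the table, 80 mm to the machine's -x side of the carriage centre. Free all round above its arm (top at 42 mm); the nearest thing is the magnet's nest, 45 mm away towards +x.
- cure_mark (a point): Centre of the violet mark (22 by 14 mm) on the front edge of the slide bed; at the cure station the carriage's red pointer and knob stand level with it along the slide.
- screen_top (a point): Middle of the top edge of the upright amber screen across the unload end of the slide, between the dock's side of the bench and the cure station. The screen lies along the machine's x, 202 mm wide, 4 mm thick (12 mm at its end posts), top 146 mm above the table.
- magnet: The printed wooden magnet lying in the carriage's nest, 52 mm (its x) by 84 mm (its y, along the slide) by 6 mm; teal print with a white starfish. It is fixed in its nest and rides with the carriage. Origin at the centre of its underside, z up.
- print (a point): Centre of the magnet's printed top face, 54.5 mm above the table; axes as the magnet's. Nothing under or beside the hovering lamp stands higher, except the knob (top at 88 mm), 78 mm from here towards -x.
- lamp: Cordless UV lamp, 0.34-0.5 kg, face down in its dock. Yellow head 56 (x) by 100 (y) by 34 mm high, violet rim round the window in its underside. Black bar handle along y, 24 mm wide, 100 long, from 62 to 84 mm above the underside, on end posts, with 28 mm free between head and bar over the middle 72 mm. Origin: centre of the underside, z up. Held over the print, either end may point either way.
- dock: Black charging dock, fixed, 82 (x) by 128 mm (y); the lamp stands on its floor, 12 mm above the table, inside lips reaching 22 mm, with about 3 mm play, long axes parallel; lift it straight out. Origin under its centre. Dock and drying rack may have swapped places.
- rack: Bystander: loose wooden drying rack, 70 (x) by 140 (y) by 82 mm high, with five finished magnets standing in it. Origin under its centre.
- mug_teal: Bystander: teal souvenir mug, 80 mm across, 95 mm high, handle towards its +y. Origin under its centre.
- mug_white: Bystander: white souvenir mug of the same size. Origin under its centre.
- ink_jar: Bystander: closed ink jar, 56 mm across, 75 mm high. Origin under its centre.
- tape: Bystander: roll of tape lying flat, 90 mm across, 24 mm high. Origin under its centre.
- blanks: Bystander: pile of five blank wooden magnets, 52 by 84 by 30 mm. Origin under its centre.
- screwdriver: Bystander: screwdriver lying on the table, handle towards its -x.
Mind the look-alikes: they are no part of the job. What is shaped like the lamp but green is not meant.

How it is judged:
By the outcome, as a careful person would: the job done as asked, in the order asked, and still so for the second after the job is handed in, while the arm keeps its last pose, push and grip.
It also fails if it takes over 58 s, if anything falls off the work surface, if the arm or the gripper's body presses on something with over 40 N, if the wrist force passes 120 N, or if a joint passes its speed limit or range.

ROBOT

A 6-joint arm with a two-finger parallel gripper is mounted at the origin on the work surface. World frame = base frame: x ahead of the robot, y to its left, z up, the work surface at z = 0. Lengths are in m, angles in degrees, forces in N, time in s.
With the tool pointing down it reaches from about 0.35 to 0.875 m from the base axis. Payload 4.2 kg.
Tool frame: the origin (TCP) lies midway between the tips of the shut fingers; the grasp point (between the pads) lies 19 mm behind it; z points along the fingers, y is the line along which they close (so a half turn about z gives the same grasp; the last joint's range is limited). The gripper opens to 87 mm and grips with 3 to 60 N. Pads are 19 mm wide; open, the fingers measure 117 mm over their backs; the gripper's body (75 mm by 190 mm) begins 51 mm behind the grasp point.
Start: joints at [87.983, 22.042, 0.453, 0, -68.411, -14.817], TCP at [0.181, 0.598, 0.223] pointing down, gripper open.
Joint ranges: [-179.83, 179.83], [-69.29, 118.12], [-61.27, 80.66], [-181.25, 117.63], [-171.15, -9.14], [-177.46, 177.46]. Speed limits (degrees/s): [159.86, 159.86, 180, 180, 180, 180].

INTERFACE

Orientations are given as a 3x3 rotation matrix whose columns are the frame's x, y, z axes.
In Python, from station import r, cams gives the robot as it stands.
- The arm moves only by the tool play_rows, never from a script. Its argument "commands" is text: rows parted by semicolons, each of 6 numbers parted by spaces: the shift along the world's x, y, z normalised to -1 to 1, where 1 is 30 mm, then the turn, a rotation vector about the world's x, y, z normalised to -1 to 1, where 1 is 0.15 rad. A call has 1 to 20 rows; each row shifts and turns the commanded pose from where the row before left it; what a row does not reach is not made up. A row lasts 1/10 s, in which the tool goes at most 50 mm and 8.59 degrees, less where a joint would pass 70% of its speed; a pose out of reach is approached as far as the arm can. A call with a number of a shift or a turn outside -1 to 1 is refused whole. A call with a gripper value outside its range is refused whole. "grip" is the finger opening in mm, from 0 to 87, set as the call begins (left out, the last holds). The fingers move at their own pace and stop on an object; the grip force is fixed at half the most. Time passes only in rows, so rows that do not move let the fingers close. It gives the time, the measured TCP pose, the force, the opening and the grip force at its end, in the units of the state.
- r.sense(): the state, without advancing time (a new reading comes with each control period).
- cams.capture(name): name is "scene" or "top"; returns (picture, depth): 400x640x3 uint8, blue, green, red; 400x640 float32, m along the optical axis (not along the pixel's ray), 0 where there is no reading.
- cams.camera_info(name): a dict with "mtx" (3x3 intrinsics, pixels), "k1" (the pictures are not rectified: a ray, as slopes to the right and down, at radius r is drawn at 1 + k1 r^2 times it, then the intrinsics apply), "R" (3x3) and "t" (3): a world point X has camera coordinates R X + t. Camera axes: x right, y down, z forward; pixel columns grow to the right and rows downward; lengths in m; the calibration is good to about 2 mm. A picture is of the moment at which its call begins. camera_info takes no time and is no camera call.
- r.finish_job(): hands the job in; it is judged then, once.
The state is a dict: "time_s": time; "joints": joint angles; "joint_velocities": joint speeds; "effort": joint torques, N m; "tcp_pos": TCP position; "ee_rot": TCP orientation; "wrist_force": force on the tool from outside, world axes, zero at the start; "moment": the same for the moment, N m; "gripper_width": opening from 0.0 (shut) to 1.0 (fully open); "gripper_force": force on a finger pad.
Only numpy, scipy, OpenCV 4.12 (cv2) and the standard library are available. Lean on these libraries where they do the work, as an engineer would, in place of code of your own. Each camera call takes 0.05 s, during which the arm holds its last target. There are 200 camera calls.

## Working session

There is one attempt and no reset: what is moved stays moved. The work goes in short steps, Python scripts to look and compute and a tool call to move; the robot and the scene stay as the last step left them, time stands still between calls to the robot, and variables do not carry over. Pictures are saved under pics/ and viewed, at most 10 in all, crops included, and the job is handed in when it is done.

Besides the shell and the picture viewer there is one more tool, called after "Call:" in YAML: its name, and indented under it one key for each argument. play_rows: Moves the arm, as the interface text tells. Scaled input: -1 to 1 covers 30 mm each way for a shift and 0.15 rad each way for a turn. Its arguments: {"type":"object","properties":{"commands":{"type":"string"},"grip":{"type":"number"}},"required":["commands"]}

```bash
mkdir -p pics
cat > h.py <<'E'
import numpy as np, cv2
from station import r, cams
def cap(n,f):
    p,d=cams.capture(n); cv2.imwrite(f'pics/{f}.png',p); np.savez(f'{f}.npz',p=p,d=d); return p,d
def world(n,u,v,d=None,z=None):
    c=cams.camera_info(n);K=np.array(c['mtx']);R=np.array(c['R']);t=np.array(c['t'])
    q=cv2.undistortPoints(np.array([[[u,v]]],float),K,np.array([c['k1'],0,0,0,0.]))[0,0]
    ray=R.T@np.array([q[0],q[1],1]);o=-R.T@t
    if z is not None: return o+ray*(z-o[2])/ray[2]
    w=d[int(v)-1:int(v)+2,int(u)-1:int(u)+2];w=w[w>0]
    return o+ray*np.median(w) if len(w) else None
E
python3 - <<'E'
from h import *
cap('scene','s1');cap('top','t1')
s=r.sense();print(s['time_s'],s['tcp_pos'],s['ee_rot'],s['gripper_width'])
for n in('scene','top'):print(cams.camera_info(n))
E
```

```text
0.1 [0.18082278 0.5977008  0.22154242] [[ 9.57097519e-01 -2.89765605e-01 -4.83792905e-04]
 [-2.89765991e-01 -9.57095539e-01 -1.94908715e-03]
 [ 1.01742385e-04  2.00565321e-03 -9.99997983e-01]] 1.00142053923928
{'mtx': array([[516.18420682,   0.        , 321.73734212],
       [  0.        , 516.18420682, 195.84561964],
       [  0.        ,   0.        ,   1.        ]]), 'k1': -0.009163806752762557, 'R': array([[ 0.17007221,  0.98541618,  0.00551268],
       [ 0.62004406, -0.10266158, -0.77782129],
       [-0.76591175,  0.13570389, -0.62846133]]), 't': array([-0.168849  , -0.23238884,  2.1231824 ])}
{'mtx': array([[391.37455771,   0.        , 313.16966821],
       [  0.        , 391.37455771, 201.55047074],
       [  0.        ,   0.        ,   1.        ]]), 'k1': 0.017222246753782436, 'R': array([[ 1.29364902e-02, -9.99916101e-01, -6.62336948e-04],
       [-9.96678475e-01, -1.28413346e-02, -8.04183922e-02],
       [ 8.04031399e-02,  1.70046872e-03, -9.96760976e-01]]), 't': array([0.07067429, 0.55966352, 1.26567027])}
```

View pics/s1.png

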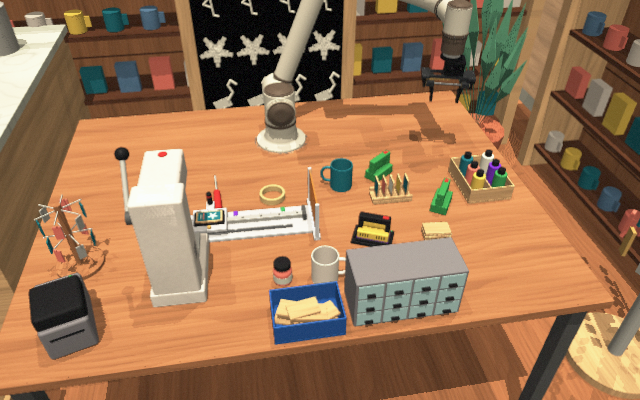

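View pics/t1.png

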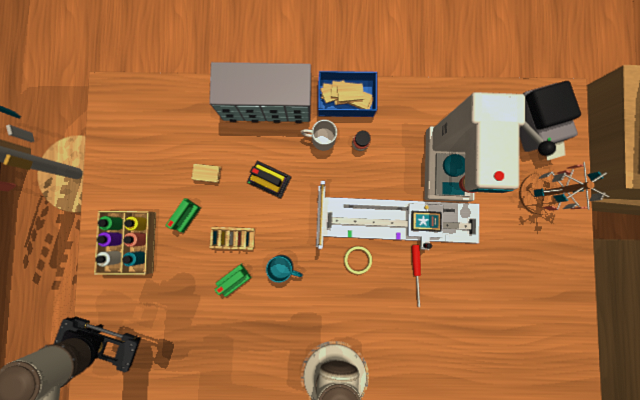

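Run:
```python
from h import *
p=np.load('t1.npz')['p'];s=np.load('s1.npz')['p']
cv2.imwrite('pics/t1a.png',cv2.resize(p[170:260,310:490],None,fx=4.4,fy=4.4,interpolation=cv2.INTER_CUBIC))
a=cv2.resize(p[150:210,235:305],None,fx=8,fy=8,interpolation=cv2.INTER_CUBIC)
cv2.imwrite('pics/t1b.png',a)
```

```text
(no output)
```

View pics/t1a.png

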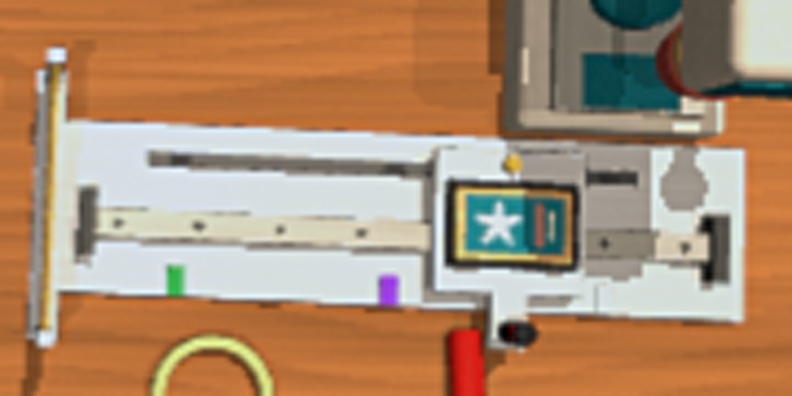

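View pics/t1b.png

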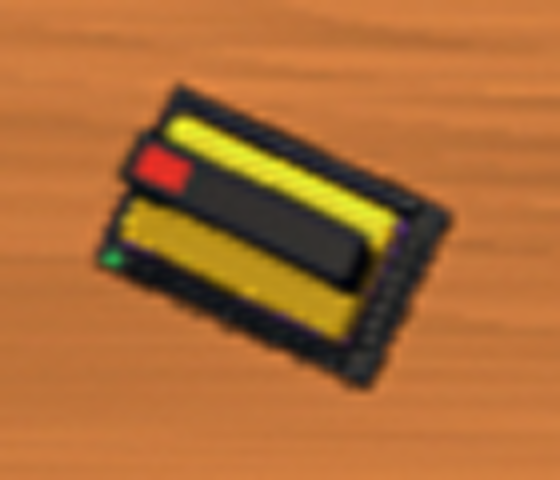

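Run:
```python
from h import *
A=lambda x,y,z:world('top',310+(x+.5)/4.4-.5,170+(y+.5)/4.4-.5,z=z)
B=lambda x,y,z:world('top',235+(x+.5)/8-.5,150+(y+.5)/8-.5,z=z)
np.set_printoptions(precision=4,suppress=True)
v=A(388,291,.012);g=A(176,281,.012);print('violet',v,'green',g,np.linalg.norm(v-g))
y=(g-v)/np.linalg.norm(g-v);print('y axis',y, np.degrees(np.arctan2(-y[0],y[1])))
print('knob top',A(520,334,.088))
m=[A(*q,.0545) for q in((455,192),(574,197),(570,262),(451,254))];print('magnet',np.mean(m,0),[np.linalg.norm(m[i]-m[i-1]) for i in range(4)])
print('bed corners R',A(744,150,.012),A(743,321,.012))
print('screen top ends',A(57,50,.146),A(42,340,.146))
h=[B(*q,.096) for q in((125,178),(148,130),(372,240),(350,290))];print('handle',np.mean(h,0),h[2]-h[1],h[3]-h[0],np.linalg.norm(h[2]-h[1]))
d=[B(*q,.022) for q in((98,262),(180,85),(453,213),(368,388))];print('dock',np.mean(d,0),d[2]-d[1],np.linalg.norm(d[2]-d[1]),np.linalg.norm(d[1]-d[0]))
D=np.load('t1.npz')['d'];print(world('top',266,176,d=D),world('top',423,222,d=D),world('top',427.5,245.5,d=D))
D=np.load('s1.npz')['d']
```

```text
violet [ 0.4502 -0.2021  0.012 ] green [ 0.4555 -0.0436  0.012 ] 0.15863544127940146
y axis [0.0336 0.9994 0.    ] -1.9275565818490166
knob top [ 0.4217 -0.2781  0.088 ]
magnet [ 0.4984 -0.2833  0.0545] [np.float64(0.04512750209105231), np.float64(0.0861707996231131), np.float64(0.047258548997786864), np.float64(0.08598129407976222)]
bed corners R [ 0.5595 -0.4694  0.012 ] [ 0.4316 -0.4659  0.012 ]
screen top ends [0.6108 0.0504 0.146 ] [0.415  0.0583 0.146 ]
handle [0.6316 0.2271 0.096 ] [-0.0421 -0.0883  0.    ] [-0.0428 -0.0886  0.    ] 0.0978458248980431
dock [0.6312 0.2253 0.022 ] [-0.0521 -0.1142  0.    ] 0.12550024101829904 0.08101642389733116
[0.6307 0.2258 0.0966] [ 0.4952 -0.2736  0.0542] [ 0.4216 -0.2787  0.083 ]
```

Call:
play_rows:
  commands: "0.75 -0.967 0.1 0 0 -0.64;0.75 -0.967 0.1 0 0 -0.64;0.75 -0.967 0.1 0 0 -0.64;0.75 -0.967 0.1 0 0 -0.64;0.75 -0.967 0.1 0 0 -0.64;0.75 -0.967 0.1 0 0 -0.64;0.75 -0.967 0.1 0 0 -0.64;0.75 -0.967 0.1 0 0 -0.64;0.75 -0.967 0.1 0 0 -0.64;0.75 -0.967 0.1 0 0 -0.64;0.75 -0.967 0 0 0 -0.64;0.75 -0.967 0 0 0 -0.64;-0.08 -0.97 0 0 0 -0.64;-0.08 -0.97 0 0 0 -0.64;-0.08 -0.97 0 0 0 -0.64;-0.08 -0.97 0 0 0 -0.64;-0.08 -0.97 0 0 0 -0.64;-0.08 -0.97 0 0 0 -0.64;-0.08 -0.97 0 0 0 -0.64;-0.08 -0.97 0 0 0 -0.64"
  grip: 60

```text
time_s: 2.1
tcp_pos: [0.4311, 0.0161, 0.2523]
ee_rot: [[-0.603, -0.798, -0.001], [-0.798, 0.603, -0.0], [0.0, 0.0, -1.0]]
wrist_force: [0.5, -0.1, -0.6]
gripper_width: 0.692
gripper_force: 0.0
```

Call:
play_rows:
  commands: "-0.08 -0.97 0 0 0 -0.64;-0.08 -0.97 0 0 0 -0.64;-0.08 -0.97 0 0 0 -0.64;-0.08 -0.97 0 0 0 -0.64;0 -0.98 0 0 0 -0.64;0 -0.98 0 0 0 -0.64;0 -0.98 0 0 0 -0.64;0 -0.98 0 0 0 -0.64;0 -0.98 0 0 0 -0.64;0 -0.98 0 0 0 -0.64;0 0 0 0 0 0;0 0 0 0 0 0"

```text
time_s: 3.3
tcp_pos: [0.4217, -0.2757, 0.2519]
ee_rot: [[-0.999, 0.033, -0.001], [0.033, 0.999, 0.001], [0.001, 0.001, -1.0]]
wrist_force: [-0.9, 0.0, 0.4]
gripper_width: 0.688
gripper_force: 0.0
```

Run:
```python
from h import *
np.set_printoptions(precision=4,suppress=True)
p,d=cap('scene','s2');s=r.sense();print(s['tcp_pos'],s['ee_rot'],s['joints'])
cv2.imwrite('pics/s2a.png',cv2.resize(p[100:280,130:350],None,fx=3.3,fy=3.3,interpolation=cv2.INTER_CUBIC))
```

```text
[ 0.4218 -0.2752  0.2521] [[-0.9995  0.0318 -0.0009]
 [ 0.0318  0.9995  0.0007]
 [ 0.0009  0.0006 -1.    ]] [-14.6336   8.93   -13.3651  -0.025  -67.7647 -77.1802]
```

View pics/s2a.png

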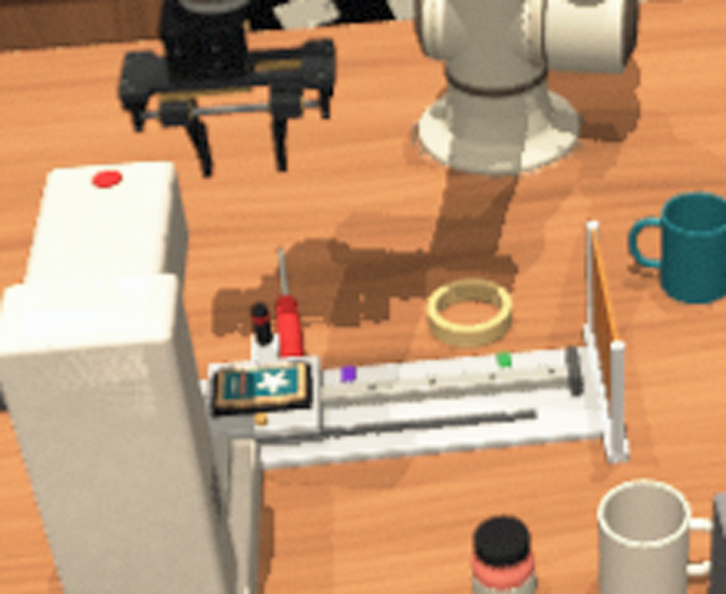

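Call:
play_rows:
  commands: "0 -0.1 -0.8 0 0 0;0 0 -0.8 0 0 0;0 0 -0.8 0 0 0;0 0 -0.8 0 0 0;0 0 -0.8 0 0 0;0 0 -0.7 0 0 0;0 0 -0.6 0 0 0;0 0 -0.5 0 0 0;0 0 -0.4 0 0 0;0 0 -0.3 0 0 0;0 0 0 0 0 0"

```text
time_s: 4.45
tcp_pos: [0.4216, -0.2775, 0.0567]
ee_rot: [[-1.0, 0.031, -0.002], [0.031, 1.0, 0.001], [0.002, 0.001, -1.0]]
wrist_force: [0.4, -0.0, -0.1]
gripper_width: 0.689
gripper_force: 0.0
```

Call:
play_rows:
  commands: "0 0 0 0 0 0;0 0 0 0 0 0;0 0 0 0 0 0;0 0 0 0 0 0;0 0 0 0 0 0;0 0 0 0 0 0;0 0 0 0 0 0"
  grip: 12

```text
time_s: 5.15
tcp_pos: [0.4223, -0.279, 0.0579]
ee_rot: [[-0.999, 0.032, 0.0], [0.032, 0.999, -0.0], [-0.001, -0.0, -1.0]]
wrist_force: [0.3, 0.4, 2.5]
gripper_width: 0.195
gripper_force: 30.0
```

Run:
```python
from h import *
p,d=cap('top','t2');s=r.sense();print(s['tcp_pos'],s['wrist_force'],s['gripper_width']*87,s['gripper_force'])
```

```text
[ 0.42227264 -0.2787014   0.05783865] [-0.05818821 -0.45781249  2.650063  ] 17.298463784725175 29.999968176707625
```

Call:
play_rows:
  commands: "0.005 0.1 0 0 0 0;0.007 0.22 0 0 0 0;0.007 0.22 0 0 0 0;0.007 0.22 0 0 0 0;0.007 0.22 0 0 0 0;0.007 0.22 0 0 0 0;0.007 0.22 0 0 0 0;0.007 0.22 0 0 0 0;0.007 0.22 0 0 0 0;0.007 0.22 0 0 0 0;0.007 0.22 0 0 0 0;0.007 0.22 0 0 0 0;0.005 0.1 0 0 0 0;0 0 0 0 0 0;0 0 0 0 0 0"

```text
time_s: 6.7
tcp_pos: [0.425, -0.2002, 0.0578]
ee_rot: [[-1.0, 0.031, 0.0], [0.031, 1.0, -0.001], [-0.0, -0.001, -1.0]]
wrist_force: [0.6, -5.9, 1.2]
gripper_width: 0.194
gripper_force: 30.0
```

Call:
play_rows:
  commands: "0 0 0 0 0 0;0 0 0 0 0 0;0 0 0 0 0 0;0 0 0 0 0 0;0 0 0 0 0 0"
  grip: 50

```text
time_s: 7.2
tcp_pos: [0.4247, -0.1997, 0.0575]
ee_rot: [[-0.999, 0.032, -0.0], [0.032, 0.999, 0.0], [0.0, 0.0, -1.0]]
wrist_force: [0.4, 0.9, -0.5]
gripper_width: 0.537
gripper_force: 0.0
```

Call:
play_rows:
  commands: "0 0 0.5 0 0 0;0 0 0.9 0 0 0;0 0 0.9 0 0 0;0 0 0.9 0 0 0;0 0 0.9 0 0 0;0 0 0.9 0 0 0;0 0 0.9 0 0 0;0 0.9 0.8 0 0 0.9;0 0.9 0 0 0 0.9;0 0.9 0 0 0 0.9;0.5 0.9 0 0 0 0.9;0.5 0.9 0 0 0 0.9;0.5 0.9 0 0 0 0.9;0.5 0.9 0 0 0 0.9;0.5 0.9 0 0 0 0.9"

```text
time_s: 8.7
tcp_pos: [0.5, 0.0174, 0.2585]
ee_rot: [[-0.494, -0.869, -0.0], [-0.869, 0.494, 0.0], [-0.0, 0.0, -1.0]]
wrist_force: [-0.7, -0.3, 0.2]
gripper_width: 0.575
gripper_force: 0.0
```

Run:
```python
from h import *
p,d=cap('top','t3');s=r.sense();print(s['tcp_pos'],s['ee_rot'],s['gripper_width']*87)
cv2.imwrite('pics/t3a.png',cv2.resize(p[170:260,310:490],None,fx=4.4,fy=4.4,interpolation=cv2.INTER_CUBIC))
```

```text
[0.50257671 0.02018004 0.25817503] [[-4.88795702e-01 -8.72396234e-01  1.89026247e-03]
 [-8.72396527e-01  4.88797917e-01  9.46322273e-04]
 [-1.74952434e-03 -1.18650015e-03 -9.99997766e-01]] 49.86480971810704
```

View pics/t3a.png

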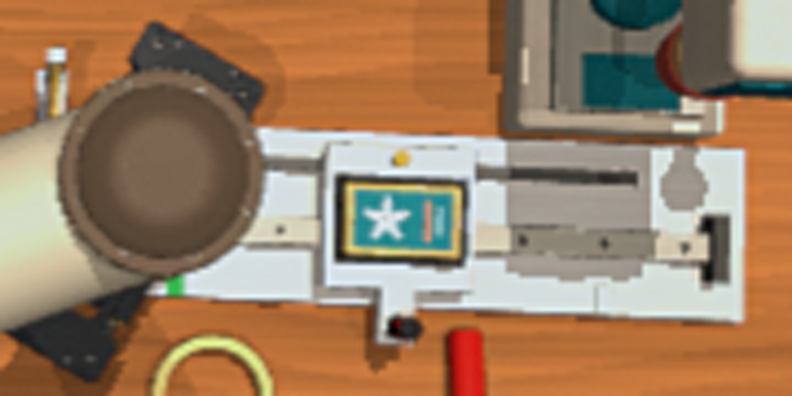

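Run:
```python
from h import *
np.set_printoptions(precision=4,suppress=True)
A=lambda x,y,z:world('top',310+(x+.5)/4.4-.5,170+(y+.5)/4.4-.5,z=z)
m=[A(*q,.0545) for q in((346,184),(465,188),(461,259),(340,253))];print('magnet',np.mean(m,0),[np.linalg.norm(m[i]-m[i-1]) for i in range(4)],m[1]-m[0],m[2]-m[3])
print('knob',A(406,327,.088))
pl=[A(*q,.042) for q in((329,143),(475,150),(323,284),(468,292))];print('plate',np.mean(pl,0),pl[1]-pl[0],pl[3]-pl[2])
# precise fit: gold frame + teal by colour
p=np.load('t3.npz')['p'];h=cv2.cvtColor(cv2.resize(p[170:260,310:490],None,fx=8,fy=8,interpolation=cv2.INTER_CUBIC),cv2.COLOR_BGR2HSV)
k=((h[...,1]>70)&(h[...,2]>70)).astype(np.uint8)[90:390,560:900]
k=cv2.morphologyEx(k,cv2.MORPH_CLOSE,np.ones((9,9)))
n,l,st,c=cv2.connectedComponentsWithStats(k);i=l[(420-90-80):(420-90-60)].max() if 0 else 1+np.argmax(st[1:,4])
b=cv2.minAreaRect(np.argwhere(l==i)[:,::-1].astype(np.float32));print(b,st[i])
B=lambda x,y:world('top',310+(x+560.5)/8-.5,170+(y+90.5)/8-.5,z=.0545)
q=[B(*v) for v in cv2.boxPoints(b)];print(np.mean(q,0),[ (q[j]-q[j-1])[:2] for j in range(4)])
```

```text
magnet [ 0.5012 -0.2041  0.0545] [np.float64(0.050351105521615674), np.float64(0.08636167063061163), np.float64(0.0516406670662384), np.float64(0.08755829194411538)] [-0.0018 -0.0863  0.    ] [-0.0032 -0.0875  0.    ]
knob [ 0.4255 -0.1983  0.088 ]
plate [ 0.5045 -0.2038  0.042 ] [-0.0038 -0.1072  0.    ] [-0.0044 -0.1057  0.    ]
((169.5, 79.49998474121094), (158.99996948242188, 338.99993896484375), 90.0) [    0     0   340   160 52086]
[ 0.5946 -0.2031  0.0545] [array([ 0.0642, -0.    ]), array([ 0.0017, -0.1362]), array([-0.0642,  0.0006]), array([-0.0017,  0.1356])]
```

Call:
play_rows:
  commands: "0.533 0.858 0 0 0 0.055;0.533 0.858 0 0 0 0.055;0.533 0.858 0 0 0 0.055;0.533 0.858 0 0 0 0.055;0.533 0.858 0 0 0 0.055;0.533 0.858 0 0 0 0.055;0.533 0.858 0 0 0 0.055;0.533 0.858 -0.5 0 0 0.055;0 0 -0.8 0 0 0;0 0 -0.8 0 0 0;0 0 -0.5 0 0 0;0 0 0 0 0 0;0 0 0 0 0 0"
  grip: 60

```text
time_s: 10.05
tcp_pos: [0.6279, 0.2219, 0.1808]
ee_rot: [[-0.441, -0.897, 0.0], [-0.897, 0.441, -0.0], [0.0, -0.0, -1.0]]
wrist_force: [1.6, 0.1, -0.1]
gripper_width: 0.69
gripper_force: 0.0
```

Run:
```python
from h import *
np.set_printoptions(precision=4,suppress=True)
p,d=cap('scene','s3');s=r.sense();print(s['tcp_pos'],s['ee_rot'])
a=cv2.resize(p[140:260,190:330],None,fx=4,fy=4,interpolation=cv2.INTER_CUBIC)
b=cv2.resize(p[140:260,340:400],None,fx=4,fy=4,interpolation=cv2.INTER_CUBIC)
cv2.imwrite('pics/s3a.png',np.hstack([a,b]))
```

```text
[0.6283 0.2221 0.1817] [[-0.4413 -0.8973  0.0017]
 [-0.8973  0.4413  0.0005]
 [-0.0012 -0.0013 -1.    ]]
```

View pics/s3a.png

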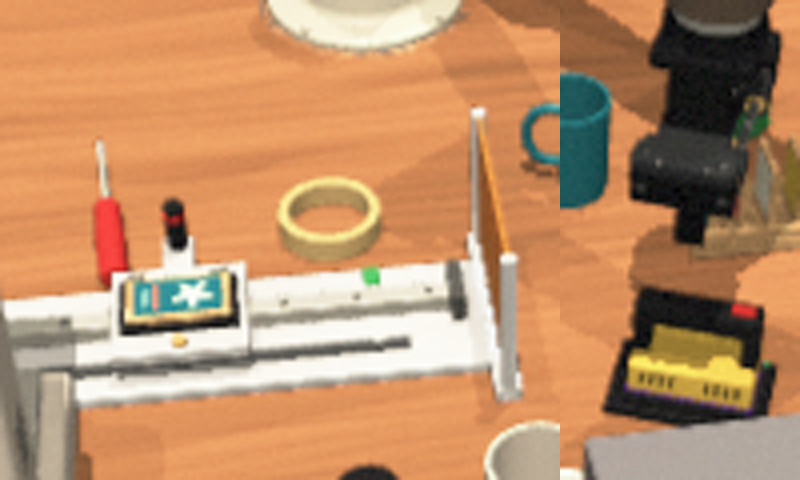

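Run:
```python
from h import *
np.set_printoptions(precision=4,suppress=True)
A=lambda x,y,z:world('scene',190+(x+.5)/4-.5,140+(y+.5)/4-.5,z=z)
B=lambda x,y,z:world('scene',340+(x-560+.5)/4-.5,140+(y+.5)/4-.5,z=z)
m=[A(*q,.0545) for q in((127,278),(232,274),(237,318),(121,325))];print('magnet',np.mean(m,0),[np.linalg.norm(m[i]-m[i-1]) for i in range(4)],m[1]-m[0],m[2]-m[3])
print('green',A(371,276,.012),'knob top',A(173,206,.088))
h=[B(*q,.096) for q in((642,288),(764,305),(760,343),(636,327))];print('handle',np.mean(h,0),h[1]-h[0],h[2]-h[3])
```

```text
magnet [ 0.5057 -0.2035  0.0545] [np.float64(0.05799833343347866), np.float64(0.08570451636804176), np.float64(0.05541218795311377), np.float64(0.09210046838898972)] [0.009  0.0852 0.    ] [0.0067 0.0919 0.    ]
green [ 0.4531 -0.0433  0.012 ] knob top [ 0.4264 -0.2022  0.088 ]
handle [0.6458 0.2258 0.096 ] [0.0354 0.0893 0.    ] [0.0334 0.0893 0.    ]
```

Call:
play_rows:
  commands: "0.05 0.07 -0.7 0 0 0.05;0.05 0.06 -0.7 0 0 0;0 0 -0.7 0 0 0;0 0 -0.6 0 0 0;0 0 -0.5 0 0 0;0 0 -0.4 0 0 0;0 0 -0.25 0 0 0;0 0 0 0 0 0;0 0 0 0 0 0"

```text
time_s: 11.0
tcp_pos: [0.6313, 0.2261, 0.0659]
ee_rot: [[-0.434, -0.901, 0.001], [-0.901, 0.434, 0.001], [-0.001, -0.001, -1.0]]
wrist_force: [0.6, 0.8, 0.3]
gripper_width: 0.689
gripper_force: 0.0
```

Call:
play_rows:
  commands: "0 0 0 0 0 0;0 0 0 0 0 0;0 0 0 0 0 0;0 0 0 0 0 0;0 0 0 0 0 0;0 0 0 0 0 0;0 0 0 0 0 0;0 0 0 0 0 0"
  grip: 16

```text
time_s: 11.8
tcp_pos: [0.6313, 0.2259, 0.0655]
ee_rot: [[-0.434, -0.901, 0.001], [-0.901, 0.434, 0.0], [-0.001, -0.001, -1.0]]
wrist_force: [1.8, -0.7, 1.8]
gripper_width: 0.272
gripper_force: 29.8
```

Call:
play_rows:
  commands: "0 0 0.2 0 0 0;0 0 0.4 0 0 0;0 0 0.6 0 0 0;0 0 0.7 0 0 0;0 0 0.7 0 0 0;0 0 0.7 0 0 0;0 0 0.7 0 0 0;0 0 0.7 0 0 0;0 0 0.7 0 0 0;0 0 0.7 0 0 0;0 0 0.5 0 0 0;0 0 0.3 0 0 0;0 0 0 0 0 0;0 0 0 0 0 0"

```text
time_s: 13.2
tcp_pos: [0.6298, 0.2259, 0.271]
ee_rot: [[-0.435, -0.901, -0.003], [-0.901, 0.435, -0.0], [0.001, 0.002, -1.0]]
wrist_force: [0.0, -0.5, -3.8]
gripper_width: 0.274
gripper_force: 29.8
```

Run:
```python
from h import *
p,d=cap('scene','s4');s=r.sense();print(s['tcp_pos'],s['ee_rot'],s['wrist_force'],s['gripper_width']*87,s['moment'])
cv2.imwrite('pics/s4a.png',cv2.resize(p[100:260,270:470],None,fx=3.7,fy=3.7,interpolation=cv2.INTER_CUBIC))
```

```text
[0.62974841 0.22579298 0.27053103] [[-4.34619778e-01 -9.00608493e-01 -3.16083599e-03]
 [-9.00611548e-01  4.34624154e-01 -8.26855312e-04]
 [ 2.11844858e-03  2.48731772e-03 -9.99994663e-01]] [-0.65801224  0.0058342  -3.3909647 ] 23.59534047734189 [ 0.04306737  0.01279293 -0.05831981]
```

View pics/s4a.png

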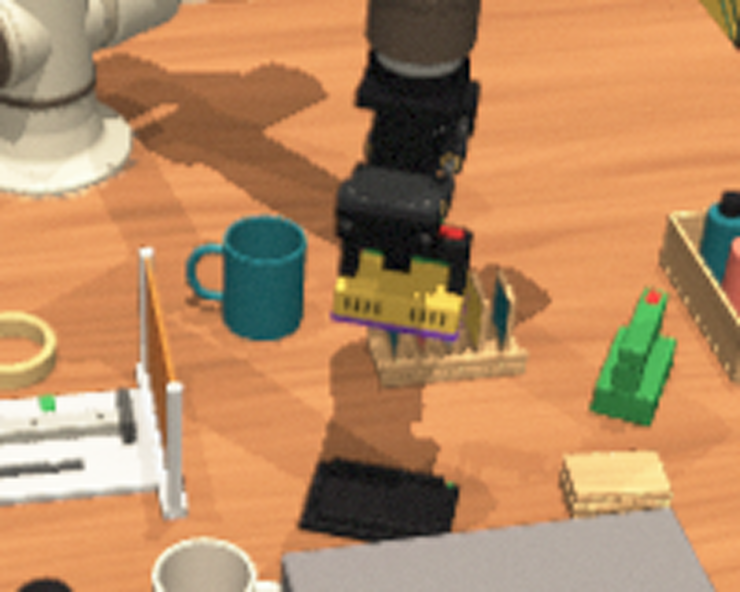

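Call:
play_rows:
  commands: "-0.13 -0.45 0 0 0 0.17;-0.25 -0.85 0 0 0 0.17;-0.27 -0.9 0 0 0 0.17;-0.27 -0.9 0 0 0 0.17;-0.27 -0.9 0 0 0 0.17;-0.27 -0.9 0 0 0 0.17;-0.27 -0.9 0 0 0 0.17;-0.27 -0.9 0 0 0 0.17;-0.27 -0.9 0 0 0 0.17;-0.27 -0.9 0 0 0 0.17;-0.27 -0.9 0 0 0 0.17;-0.27 -0.9 0 0 0 0.17;-0.27 -0.9 0 0 0 0.17;-0.27 -0.9 0 0 0 0.17;-0.27 -0.9 0 0 0 0.17;-0.25 -0.85 0 0 0 0.17;-0.13 -0.45 0 0 0 0.03;0 0 -0.4 0 0 0;0 0 -0.8 0 0 0;0 0 -0.8 0 0 0"

```text
time_s: 15.25
tcp_pos: [0.502, -0.2025, 0.2103]
ee_rot: [[-0.038, -0.999, -0.001], [-0.999, 0.038, 0.001], [-0.001, 0.001, -1.0]]
wrist_force: [-0.6, 1.2, -4.3]
gripper_width: 0.273
gripper_force: 29.8
```

Call:
play_rows:
  commands: "0 0 -0.8 0 0 0;0 0 -0.5 0 0 0;0 0 0 0 0 0;0 0 0 0 0 0;0 0 0 0 0 0"

```text
time_s: 15.75
tcp_pos: [0.5034, -0.203, 0.1739]
ee_rot: [[-0.036, -0.999, 0.002], [-0.999, 0.036, -0.0], [0.0, -0.002, -1.0]]
wrist_force: [-0.3, 0.0, -4.2]
gripper_width: 0.269
gripper_force: 29.8
```

Run:
```python
from h import *
p,d=cap('scene','s5');cap('top','t5');s=r.sense();print(s['tcp_pos'],s['ee_rot'],s['wrist_force'],s['gripper_width']*87)
cv2.imwrite('pics/s5a.png',cv2.resize(p[140:260,190:310],None,fx=5,fy=5,interpolation=cv2.INTER_CUBIC))
```

```text
[ 0.5032432  -0.20304346  0.17409172] [[-3.67811614e-02 -9.99321030e-01  2.15052119e-03]
 [-9.99323326e-01  3.67806617e-02 -2.71477180e-04]
 [ 1.92195262e-04 -2.15905124e-03 -9.99997651e-01]] [-0.02426559  0.28400111 -3.81702417] 23.683068522547334
```

View pics/s5a.png

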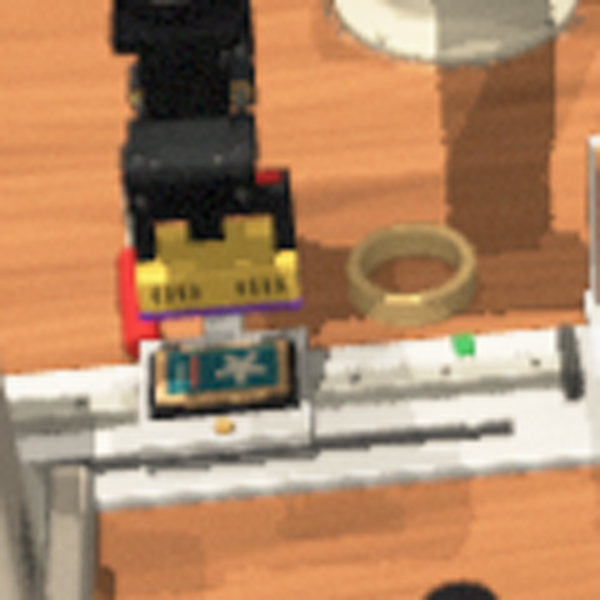

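Run:
```python
from h import *
np.set_printoptions(precision=4,suppress=True)
A=lambda x,y,z:world('scene',190+(x+.5)/5-.5,140+(y+.5)/5-.5,z=z)
a,b=A(140,316,.1206),A(301,301,.1206);print('rim',(a+b)/2,b-a)
a,b=A(153,350,.0545),A(286,340,.0545);print('mag -x edge',(a+b)/2,b-a)
a,b=A(158,408,.0545),A(292,396,.0545);print('mag +x edge',(a+b)/2,b-a)
a,b=A(137,345,.042),A(312,330,.042);c,e=A(150,458,.042),A(312,443,.042);print('plate far',(c+e)/2,e-c)
print('green',A(463,345,.012))
```

```text
rim [ 0.5206 -0.1997  0.1206] [0.0016 0.1003 0.    ]
mag -x edge [ 0.4767 -0.2054  0.0545] [0.0041 0.0866 0.    ]
mag +x edge [ 0.5341 -0.2041  0.0545] [0.0024 0.085  0.    ]
plate far [ 0.5669 -0.2029  0.042 ] [0.0027 0.1018 0.    ]
green [ 0.4528 -0.0439  0.012 ]
```

Run:
```python
from h import *
np.set_printoptions(precision=4,suppress=True)
z=np.load('s5.npz');D=z['d'];p=z['p']
for v in range(184,208): 
    w=world('scene',236,v,d=D);print(v,p[v,236],w, world('scene',225,v,d=D)[:],world('scene',245,v,d=D))
T=np.load('t5.npz')['d']
```

```text
184 [ 55 119 155] [ 0.4758 -0.1876  0.1536] [ 0.4784 -0.2215  0.1598] [ 0.5131 -0.1591  0.1784]
185 [ 51 124 153] [ 0.4858 -0.1877  0.1572] [ 0.4804 -0.2218  0.1574] [ 0.5116 -0.1595  0.1734]
186 [ 51 121 151] [ 0.4945 -0.1878  0.1599] [ 0.485 -0.222  0.157] [ 0.5103 -0.1598  0.1685]
187 [ 51 120 148] [ 0.4983 -0.188   0.1589] [ 0.4897 -0.2222  0.1566] [ 0.5128 -0.1601  0.1665]
188 [ 49 121 149] [ 0.5005 -0.1883  0.1567] [ 0.4954 -0.2223  0.157 ] [ 0.5142 -0.1605  0.1636]
189 [ 50 121 150] [ 0.5051 -0.1886  0.1563] [ 0.5019 -0.2223  0.1581] [ 0.5161 -0.1608  0.1612]
190 [ 48 120 149] [ 0.5108 -0.1888  0.1568] [ 0.5047 -0.2226  0.1564] [ 0.5175 -0.1611  0.1584]
191 [ 49 120 150] [ 0.5156 -0.189   0.1565] [ 0.511  -0.2226  0.1573] [ 0.5206 -0.1614  0.1569]
192 [ 48 120 148] [ 0.5197 -0.1892  0.1558] [ 0.5149 -0.2228  0.1565] [ 0.5266 -0.1617  0.1577]
193 [ 50 120 152] [ 0.5237 -0.1895  0.1551] [ 0.5208 -0.2229  0.1571] [ 0.5287 -0.162   0.1554]
194 [ 58 135 167] [ 0.5299 -0.1897  0.156 ] [ 0.5253 -0.2231  0.1567] [ 0.5305 -0.1623  0.1529]
195 [ 53 130 164] [ 0.5303 -0.19    0.1524] [ 0
[... 500 characters left out ...]
9] [ 0.5317 -0.1644  0.1301]
201 [103  71 107] [ 0.531  -0.1923  0.1292] [ 0.5287 -0.2259  0.1319] [ 0.5327 -0.1647  0.1269]
202 [125  74 102] [ 0.4387 -0.1961  0.0504] [ 0.528  -0.2264  0.1274] [ 0.3885 -0.1673  0.0054]
203 [155 154 164] [ 0.4368 -0.1966  0.0445] [ 0.386  -0.2359  0.0081] [ 0.3906 -0.1676  0.0027]
204 [169 179 186] [ 0.4429 -0.1968  0.0451] [ 0.3848 -0.2365  0.0027] [ 0.3945 -0.168   0.0014]
205 [167 178 184] [ 0.4479 -0.1971  0.0449] [ 0.3903 -0.2366  0.0027] [ 0.401  -0.1682  0.0022]
206 [151 161 167] [ 0.4516 -0.1973  0.0437] [ 0.3947 -0.2369  0.0019] [ 0.4564 -0.1677  0.0436]
207 [142 151 158] [ 0.4601 -0.1974  0.0464] [ 0.4513 -0.2337  0.0441] [ 0.4758 -0.1678  0.0554]
```

```bash
cat >> h.py <<'E'
def cloud(n,f,u0,u1,v0,v1):
    z=np.load(f+'.npz');P=[];C=[]
    for v in range(v0,v1):
        for u in range(u0,u1):
            if z['d'][v,u]>0:
                c=cams.camera_info(n);K=np.array(c['mtx']);R=np.array(c['R']);t=np.array(c['t'])
                q=cv2.undistortPoints(np.array([[[u,v]]],float),K,np.array([c['k1'],0,0,0,0.]))[0,0]
                P.append(R.T@(np.array([q[0],q[1],1])*z['d'][v,u]-t));C.append(z['p'][v,u])
    return np.array(P),np.array(C).astype(int)
E
python3 - <<'E'
from h import *
np.set_printoptions(precision=4,suppress=True)
P,C=cloud('scene','s3',210,260,200,235)
k=(P[:,2]>.050)&(P[:,2]<.062)&(C[:,0]>C[:,2]+20);print('teal z',np.median(P[k],0),k.sum())
k=(P[:,2]>.036)&(P[:,2]<.047)&(C.min(1)>150);print('plate z',np.median(P[k],0))
k=(P[:,2]>.048)&(P[:,2]<.062);print('mag+nest y',np.percentile(P[k],[1,50,99],axis=0))
P,C=cloud('scene','s5',205,262,175,206)
y=(C[:,2]>C[:,0]+60)&(C[:,1]>C[:,0]+30)&(P[:,2]>.11)
print('lamp y',np.percentile(P[y],[0.5,1,50,99,99.5],axis=0))
t=y&(P[:,2]>.153)&(P[:,0]<.525);print('top',np.median(P[t],0),t.sum())
f=y&(P[:,0]>.526)&(P[:,2]<.15);print('front',np.percentile(P[f],[0,2,50,98,100],axis=0)); print(np.polyfit(P[f][:,1],P[f][:,0],1))
v=(C[:,0]>C[:,1]+15)&(P[:,2]>.11)&(P[:,0]>.51);print('violet',np.percentile(P[v],[0,50,100],axis=0))
a=P[t];print('tilt',np.linalg.lstsq(np.c_[a[:,:2],np.ones(len(a))],a[:,2],rcond=None)[0])
P,C=cloud('top','t3',380,420,200,240)
k=(P[:,2]>.050)&(P[:,2]<.062)&(C[:,0]>C[:,2]+20);print('top teal',np.percentile(P[k],[0,50,100],axis=0))
E
```

```text
teal z [ 0.5044 -0.2084  0.0566] 115
plate z [ 0.539  -0.207   0.0434]
mag+nest y [[ 0.4324 -0.2534  0.0482]
 [ 0.5084 -0.2058  0.0551]
 [ 0.5493 -0.1584  0.0613]]Traceback (most recent call last):
  File "<stdin>", line 7, in <module>
  File "h.py", line 17, in cloud
    c=cams.camera_info(n);K=np.array(c['mtx']);R=np.array(c['R']);t=np.array(c['t'])
ValueError: time passes only in moves, steps and waits
```

```bash
python3 - <<'E'
s=open('h.py').read();i=s.index('def cloud')
s=s[:i]+'''def cloud(n,f,u0,u1,v0,v1):
    z=np.load(f+'.npz');c=cams.camera_info(n);K=np.array(c['mtx']);R=np.array(c['R']);t=np.array(c['t'])
    u,v=[a.ravel() for a in np.meshgrid(np.arange(u0,u1),np.arange(v0,v1))]
    q=cv2.undistortPoints(np.c_[u,v].astype(float)[:,None],K,np.array([c['k1'],0,0,0,0.]))[:,0]
    d=z['d'][v,u];return (np.c_[q,np.ones(len(q))]*d[:,None]-t)@R, z['p'][v,u].astype(int)
'''
open('h.py','w').write(s)
E
python3 - <<'E'
from h import *
np.set_printoptions(precision=4,suppress=True)
P,C=cloud('scene','s3',210,260,200,235)
k=(P[:,2]>.051)&(P[:,2]<.062)&(C[:,2]>C[:,0]+25);print('gold ',np.percentile(P[k],[0,2,50,98,100],axis=0),k.sum())
P,C=cloud('scene','s5',205,262,175,206)
y=(C[:,2]>C[:,0]+60)&(C[:,1]>C[:,0]+30)&(P[:,2]>.11)
t=y&(P[:,2]>.153)&(P[:,0]<.525);print('top',np.median(P[t],0),t.sum())
f=y&(P[:,0]>.526)&(P[:,2]<.153);print('front',np.percentile(P[f],[0,2,50,98,100],axis=0)); print(np.polyfit(P[f][:,1],P[f][:,0],1))
v=(C[:,0]>C[:,1]+15)&(P[:,2]>.11)&(P[:,0]>.51);print('violet',np.percentile(P[v],[0,50,100],axis=0))
a=P[t];print('tilt',np.linalg.lstsq(np.c_[a[:,:2],np.ones(len(a))],a[:,2],rcond=None)[0])
P,C=cloud('top','t3',370,430,190,245)
k=(P[:,2]>.050)&(P[:,2]<.062)&(C[:,2]>C[:,0]+25);print('top gold',np.percentile(P[k],[0,2,50,98,100],axis=0))
P,C=cloud('top','t3',370,430,190,265)
k=(P[:,2]>.036)&(P[:,2]<.047)&(C.min(1)>120);print('plate',np.percentile(P[k],[1,2,50,98,99],axis=0))
E
```

```text
gold  [[ 0.4714 -0.2469  0.051 ]
 [ 0.4734 -0.2466  0.0513]
 [ 0.5173 -0.2132  0.0554]
 [ 0.5338 -0.1624  0.0608]
 [ 0.5342 -0.1615  0.0617]] 122
top [ 0.5092 -0.1996  0.157 ] 212
front [[ 0.526  -0.2491  0.1278]
 [ 0.5261 -0.2466  0.1299]
 [ 0.5306 -0.1976  0.1431]
 [ 0.5362 -0.1532  0.1527]
 [ 0.5369 -0.1504  0.1529]]
[0.0229 0.5351]
violet [[ 0.5259 -0.248   0.1221]
 [ 0.5306 -0.2004  0.1279]
 [ 0.5356 -0.1521  0.1328]]
tilt [0.0521 0.0198 0.1353]
top gold [[ 0.4276 -0.2949  0.05  ]
 [ 0.4749 -0.2456  0.0502]
 [ 0.5042 -0.2058  0.054 ]
 [ 0.529  -0.1622  0.0595]
 [ 0.5986 -0.1591  0.0599]]
plate [[ 0.419  -0.2585  0.0364]
 [ 0.4271 -0.2583  0.0368]
 [ 0.4889 -0.1999  0.0415]
 [ 0.556  -0.151   0.046 ]
 [ 0.5561 -0.149   0.0463]]
```

Call:
play_rows:
  commands: "0 -0.05 -0.2 0 0 0;0 -0.05 -0.3 0 0 0;0 -0.05 -0.3 0 0 0;0 0 -0.3 0 0 0;0 0 -0.25 0 0 0;0 0 -0.2 0 0 0;0 0 -0.1 0 0 0;0 0 -0.05 0 0 0;0 0 0 0 0 0;0 0 0 0 0 0;0 0 0 0 0 0"

```text
time_s: 16.95
tcp_pos: [0.5028, -0.2076, 0.1224]
ee_rot: [[-0.037, -0.999, 0.001], [-0.999, 0.037, -0.0], [0.0, -0.001, -1.0]]
wrist_force: [0.2, -0.2, -4.3]
gripper_width: 0.274
gripper_force: 29.8
```

Run:
```python
from h import *
np.set_printoptions(precision=4,suppress=True)
p,d=cap('scene','s6');s=r.sense();print(s['time_s'],s['tcp_pos'],s['wrist_force'],s['gripper_width']*87)
cv2.imwrite('pics/s6a.png',cv2.resize(p[140:260,190:310],None,fx=5,fy=5,interpolation=cv2.INTER_CUBIC))
P,C=cloud('scene','s6',205,265,185,235)
y=(C[:,2]>C[:,0]+60)&(C[:,1]>C[:,0]+30)&(P[:,2]>.068)
t=y&(P[:,2]>.1)&(P[:,0]<.525);print('top',np.median(P[t],0),t.sum())
f=y&(P[:,0]>.526)&(P[:,2]<.103);print('front',np.percentile(P[f],[0,1,50,99,100],axis=0))
for a,b in((-.26,-.22),(-.18,-.14)):
  k=t&(P[:,1]>a)&(P[:,1]<b);print(np.median(P[k],0),k.sum())
```

```text
17.0 [ 0.5028 -0.2076  0.1224] [-0.3971  0.5225 -4.4918] 23.955894030811333
top [ 0.508  -0.1999  0.1055] 214
front [[ 0.5262 -0.2527  0.0775]
 [ 0.5264 -0.2521  0.0801]
 [ 0.5305 -0.2021  0.0927]
 [ 0.5364 -0.1554  0.1024]
 [ 0.5368 -0.1548  0.1028]]
[ 0.5073 -0.2339  0.1048] 68
[ 0.5087 -0.171   0.1057] 50
```

View pics/s6a.png

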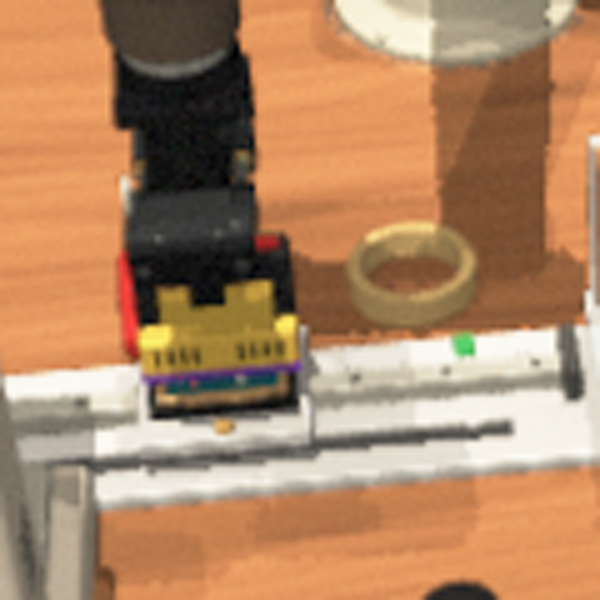

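```bash
python3 -c "
from station import r
print(r.finish_job())"
```

```text
the job is handed in; nothing more can be done
None
```

The job is handed in at about 17 s: the carriage is at the cure station, and the UV lamp is held about 15 mm over the print, about 1 mm off centre and within 1° of level; the knob hid the violet mark, so I judged the click-in from the magnet's measured position, within about 2 mm.

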